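# Tip a flush template plate out of its holder and lay it on the drilling stand

### The arm

A 7-joint arm with a two-finger parallel gripper is mounted at the origin on a cart in front of the work surface, level with it; the furniture and walls round the work are solid. World frame = base frame: x ahead of the robot, y to its left, z up, the work surface at z = 0. Lengths are in mm, angles in rad, forces in N, time in s.
With the tool pointing down it reaches from about 425 to 800 mm from the base axis. Payload 8.3 kg.
Tool frame: the origin (TCP) lies midway between the tips of the shut fingers; the grasp point (between the pads) lies 19 mm behind it; z points along the fingers, y is the line along which they close (so a half turn about z gives the same grasp; the last joint's range is limited). The gripper opens to 85 mm and grips with 20 to 120 N. Pads are 22 mm wide; open, the fingers measure 114 mm over their backs; the gripper's body (76 mm by 85 mm) begins 54 mm behind the grasp point. The pads swing forward as they close: fully open they stand 13 mm farther back than shut.
Start: joints at [1.21, 0.383, 0.016, 1.37, -0.006, 1.388, -0.046], TCP at [183.424, -597.46, 231.279] pointing down, gripper open.
Joint ranges: [-2.95, 2.95], [-0.25, 2.06], [-1.52, 1.56], [0.18, 2.33], [-1.44, 4.58], [0.02, 2.06], [-3.01, 3.01]. Speed limits (rad/s): [2.39, 2.39, 3.01, 3.01, 3.14, 3.14, 3.14].

### API

Orientations are given as a rotation vector (axis times angle).
In Python, from station import bot gives the robot as it stands.
- The arm moves only by the tool carry_out, never from a script. Its argument "increments" is a list of rows, each an object of numbers: "tx", "ty", "tz": the shift along the tool's x, y, z as a fraction of full scale; "wx", "wy", "wz": the turn, a rotation vector about the tool's x, y, z as a fraction of full scale; "fingers": the opening, from 0 (shut) to 1 (fully open). A call has 1 to 12 rows; each row shifts and turns the commanded pose from where the row before left it, along the tool's axes as they then stand; what a row does not reach is not made up. Full scale, the value 1, is 7.5 cm for a shift and 90 degrees for a turn. A row lasts 1/12 s, in which the tool goes at most 41.7 mm and 7.16 degrees, less where a joint would pass 70% of its speed; a pose out of reach is approached as far as the arm can. A call with a number of a shift or a turn outside -1 to 1 is refused whole. A call with a gripper value outside its range is refused whole. The fingers move at their own pace and stop on an object; the grip force is fixed at half the most. Time passes only in rows, so rows that do not move let the fingers close. It gives the time, the measured TCP pose, the force, the opening and the grip force at its end, in the units of the state.
- bot.observe(): the state, without advancing time (a new reading comes with each control period).
- bot.get_image(name): name is "scene" or "top" or "wrist"; returns a dict with "color" (420x560x3 uint8, blue, green, red), "z_map" (420x560 float32, mm along the optical axis (not along the pixel's ray), 0 where there is no reading), "vfov" (degrees; the focal length in pixels is half the picture's height over the tangent of half this angle, whatever the lens; pixels are square), "cx", "cy" (the principal point, pixels), "pose" (4x4, takes a point from camera to world coordinates). Camera axes: x right, y up, looking along -z (the intrinsics and any distortion apply to the point x, -y, -z); pixel columns grow to the right and rows downward; lengths in mm; the calibration is good to about 2 mm. A picture is of the moment at which its call begins.
- bot.close_job(): hands the job in; it is judged then, once.
The state is a dict: "time_s": time; "joint_pos": joint angles; "qvel": joint speeds; "effort": joint torques, N m; "ee_pos": TCP position; "orientation": TCP orientation; "force": force on the tool from outside, world axes, zero at the start; "wrist_torque": the same for the moment, N m; "gripper_width": finger opening in mm; "finger_force": force on a finger pad.
Only numpy, scipy, OpenCV 4.12 (cv2) and the standard library are available. Lean on these libraries where they do the work, as an engineer would, in place of code of your own. Each camera call takes 0.05 s, during which the arm holds its last target. There are 200 camera calls.

### The job

The brass drilling template lies flush in its blue holder. Press its end down at the thumb notch until the other end has tipped well up, take the plate by the raised end, lift it clear of the holder and lay it flat across both rails of the drilling stand, between the end lugs, square to the rails and with its middle over the middle of the stand (to about 1 cm). Let go of it there.

Things in the scene. Friction and masses are not known exactly. Their poses are not given: they have to be found in the camera images.
- plate_holder: blue hollow holder, 162 (x) x 84 (y) x 38 mm high, fixed. Origin: centre of its underside. Its open-topped pocket, 138 x 64 mm, runs along its x; a thumb notch (46 mm wide, down to 12 mm above the table) is cut in its end wall at -x; the +x end is whole. The plate lies in the pocket, its top flush with the holder's, so its sides cannot be gripped until it is tipped
- rocker (a joint): angle (rad) of the leaf that carries the plate: 0 level (start), 0.38 stop; grows as the notch (-x) end goes down. Its pin lies along the holder's y, at its middle, 22 mm up, and is stiff: about 3 N down on the plate 50 mm from the middle turns it, and it stays where left. At the stop that place is about 20 mm lower and the plate's +x end stands (underside) 12 mm over the holder's top
- plate_mid (a point): centre (half-way through the thickness) of the flat brass plate, 130 (x) x 60 (y) x 8 mm, 0.16 to 0.28 kg, with two 12 mm holes at x = -18 and 18 mm. Axes along the plate, z normal to it; at the start parallel to the holder's, centre 34 mm above the table. Loose on the leaf; tipped, it slopes with it. It can be gripped across its width at the raised +x end, 54 mm from its centre
- drill_stand: grey and steel drilling stand, fixed to the table. Origin: centre of its underside. Base plate 100 (x) x 120 (y) x 6 mm; two steel rails along its y axis, 12 mm thick, at x = -24 and +24 mm, 100 mm long, flat tops 40 mm above the table; at each rail end a lug 8 mm higher, leaving 84 mm in y between the lugs
- rails_mid (a point): point midway between the rails of the drilling stand, level with their tops, 40 mm above the table; axes as the stand's: the plate shall lie with its length along this x axis, either way round
Mind the look-alikes: they are no part of the job. Of the things that look like the plate_holder, the larger one is meant.

How it is judged (in metres and radians):
On the way, in this order (a step that is already met when the one before it is completed fails the run):
1. the plate has been tipped up in the holder by pressing it at the thumb notch (rocker past 0.25 rad, the plate sloping with it) (value of joint rocker above 0.25 rad and z of plate_mid in the frame of plate_holder below 0.042 m and angle between plate_mid's own z axis and vertical above 0.22 rad and horizontal distance between plate_mid and plate_holder below 0.02 m), for 0.2 s.
2. the plate is held by the fingers, clear above the holder (centre more than 70 mm above the table) (height (world z) of plate_mid above 0.07 m and contact force between the fingers and template_plate above 1 N), for 0.2 s.
At the end, for the whole second after the job is handed in: the plate lies flat (within 3 degrees) and at rest on both rails of the drilling stand, its centre within 16 mm of the middle, its length square to the rails within 10 degrees, released (horizontal distance between plate_mid and rails_mid below 0.016 m and z of plate_mid in the frame of rails_mid between 0.001 and 0.007 m and angle between the z axis of plate_mid and the z axis of rails_mid, either way round below 0.05 rad and angle between the x axis of plate_mid and the x axis of rails_mid, either way round below 0.18 rad and linear speed of template_plate below 0.01 m/s); the robot touches nothing.
It also fails if it takes over 48 s, if anything falls off the work surface, if the arm or the gripper's body presses on something with over 40 N, if the wrist force passes 120 N, or if a joint passes its speed limit or range.

## Working session

There is one attempt and no reset: what is moved stays moved. The work goes in short steps, Python scripts to look and compute and a tool call to move; the robot and the scene stay as the last step left them, time stands still between calls to the robot, and variables do not carry over. Pictures are saved under pics/ and viewed, at most 10 in all, crops included, and the job is handed in when it is done.

Besides the shell and the picture viewer there is one more tool, called after "Call:" by a JSON object that holds its "fn" and its "kwargs", one argument or row to a line. carry_out: Moves the arm, as the interface text tells. Its arguments: {"type":"object","properties":{"increments":{"type":"array","items":{"type":"object","properties":{"tx":{"type":"number","minimum":-1,"maximum":1},"ty":{"type":"number","minimum":-1,"maximum":1},"tz":{"type":"number","minimum":-1,"maximum":1},"wx":{"type":"number","minimum":-1,"maximum":1},"wy":{"type":"number","minimum":-1,"maximum":1},"wz":{"type":"number","minimum":-1,"maximum":1},"fingers":{"type":"number"}}}}},"required":["increments"]}

```bash
mkdir -p pics; ls
python3 - <<'E'
from station import bot
import cv2,numpy as np
s=bot.observe();print({k:np.round(v,3) for k,v in s.items()})
for n in("top","scene"):
    d=bot.get_image(n);cv2.imwrite(f"pics/{n}1.png",d["color"]);np.savez(f"{n}1.npz",**d)
    print(n,{k:d[k] for k in d if k not in("color","z_map")})
E
```

```text
pics
{'time_s': np.float64(0.0), 'joint_pos': array([ 1.21 ,  0.384,  0.016,  1.371, -0.006,  1.388, -0.047]), 'qvel': array([-0.001,  0.   , -0.001,  0.002,  0.001, -0.   , -0.001]), 'effort': array([ 0.0000e+00, -6.2759e+01,  8.4400e-01, -3.7182e+01,  1.7000e-02,
        1.4000e-02, -0.0000e+00]), 'ee_pos': array([ 183.246, -596.993,  230.274]), 'orientation': array([-3.105e+00, -4.660e-01,  1.000e-03]), 'force': array([-0.131,  0.056, -0.319]), 'wrist_torque': array([ 0.01 , -0.031, -0.007]), 'finger_force': np.float64(0.0), 'gripper_width': np.float64(85.452)}
top {'vfov': 56.92997925581609, 'cx': 279.6777955904665, 'cy': 215.2021943823768, 'pose': array([[-1.33111311e-02,  9.94854271e-01, -1.00438006e-01,
         3.69931179e+02],
       [-9.99908811e-01, -1.30150445e-02,  3.60266587e-03,
         4.63083706e+01],
       [ 2.27692240e-03,  1.00476803e-01,  9.94936796e-01,
         1.07922838e+03],
       [ 0.00000000e+00,  0.00000000e+00,  0.00000000e+00,
         1.00000000e+00]])}
scene {'vfov': 49.723814828577545, 'cx': 276.5836425887726, 'cy': 212.6379779779611, 'pose': array([[-6.98385494e-01,  5.38219188e-01, -4.71781525e-01,
        -1.17079562e+02],
       [-7.15652220e-01, -5.34322797e-01,  4.49823353e-01,
         5.98111686e+02],
       [-9.98006415e-03,  6.51781600e-01,  7.58341048e-01,
         1.00697960e+03],
       [ 0.00000000e+00,  0.00000000e+00,  0.00000000e+00,
         1.00000000e+00]])}
```

View pics/top1.png

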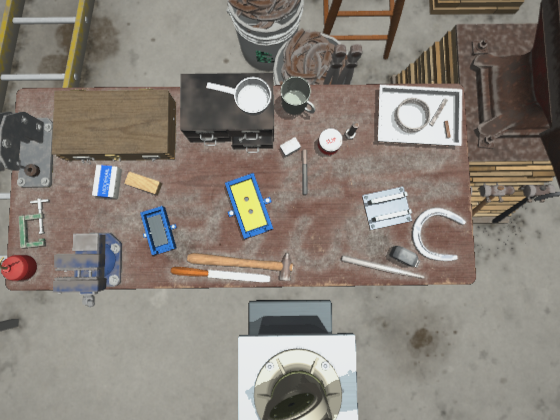

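View pics/scene1.png

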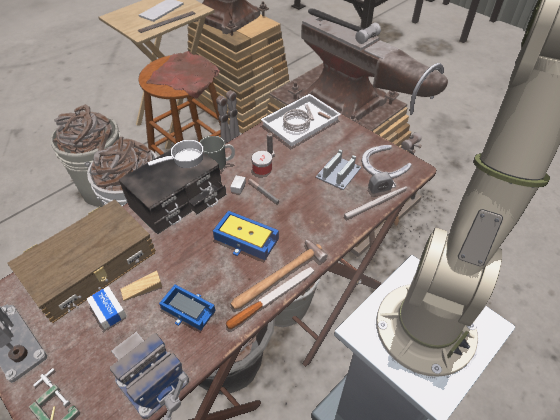

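The top view shows the large holder with the yellow (brass) plate at about (250,205), its smaller look-alike at (158,230), and the stand at (387,208). The scene view shows the holder at (245,233) and the stand at (338,168).

```bash
cat > h.py <<'E'
import numpy as np,cv2
from scipy.spatial.transform import Rotation as R
def cloud(d):
    h,w=d["z_map"].shape;f=h/2/np.tan(np.radians(float(d["vfov"]))/2)
    v,u=np.mgrid[:h,:w];z=d["z_map"]
    P=np.stack([(u-d["cx"])/f*z,-(v-d["cy"])/f*z,-z],-1)
    return P@d["pose"][:3,:3].T+d["pose"][:3,3]
def rect(p):
    (c,s,a)=cv2.minAreaRect(p[:,:2].astype(np.float32));return np.round(c,1),np.round(s,1),round(a,1)
E
python3 - <<'E'
from h import *
for n,hb,sb in(("top",(215,165,285,245),(355,180,415,235)),("scene",(205,205,285,262),(310,145,365,192))):
    d=dict(np.load(n+"1.npz"));W=cloud(d);c=d["color"].astype(int)
    def box(b):
        m=np.zeros(c.shape[:2],bool);m[b[1]:b[3],b[0]:b[2]]=1;return m&(d["z_map"]>0)
    B=box(hb);yel=B&(c[...,2]>c[...,0]+60)&(c[...,1]>130);blu=B&(c[...,0]>c[...,2]+50)
    print(n,"yel",rect(W[yel]),np.round(np.median(W[yel],0),1))
    top=blu&(W[...,2]>30)&(W[...,2]<46);print("holder top",rect(W[top]),np.median(W[top][:,2]))
    S=box(sb)
    a=S&(W[...,2]>33)&(W[...,2]<60);print("rails",rect(W[a]),a.sum(),np.median(W[a][:,2]))
    b=S&(W[...,2]>33)&(W[...,2]<43);print("railtops",rect(W[b]),np.mean(W[b],0))
    b=S&(W[...,2]>3)&(W[...,2]<12)&(c.min(-1)>120);print("base",rect(W[b]))
    for nm,bb in(("h",hb),("s",sb)):
        cr=cv2.resize(d["color"][bb[1]-5:bb[3]+5,bb[0]-5:bb[2]+5],(390,390));cv2.imwrite(f"pics/c_{n}_{nm}.png",cr)
i=[cv2.imread(f"pics/c_{n}_{m}.png") for n in("top","scene") for m in "hs"]
cv2.imwrite("pics/crops.png",cv2.resize(np.vstack([np.hstack(i[:2]),np.hstack(i[2:])]),(600,600)))
E
```

```text
top yel (array([506.1, 128.5]), array([133.4,  59.3]), 18.6) [504.  127.8  38.9]
holder top (array([503.4, 127.3]), array([161.3,  83.2]), 18.7) 38.79227379994768
rails (array([ 494.9, -255.9]), array([ 59.9, 100.7]), 11.6) 344 40.69059779566987
railtops (array([ 494.2, -252.5]), array([59.9, 93.6]), 11.6) [ 493.87458516 -255.63894442   39.89432858]
base (array([ 497.2, -251.6]), array([163.3, 153.3]), 86.3)
scene yel (array([502. , 127.8]), array([130.3,  63.8]), 18.8) [499.9 128.6  37.7]
holder top (array([501.5, 127.5]), array([161.8,  87.5]), 19.0) 37.60142531600411
rails (array([ 493.1, -256.4]), array([ 61.8, 104.3]), 12.3) 228 39.229773895695814
railtops (array([ 493.1, -256.4]), array([ 61.8, 104.3]), 12.3) [ 491.41860707 -254.64983247   38.21384776]
base (array([ 506.2, -268.9]), array([177. , 211.7]), 43.0)
```

View pics/crops.png

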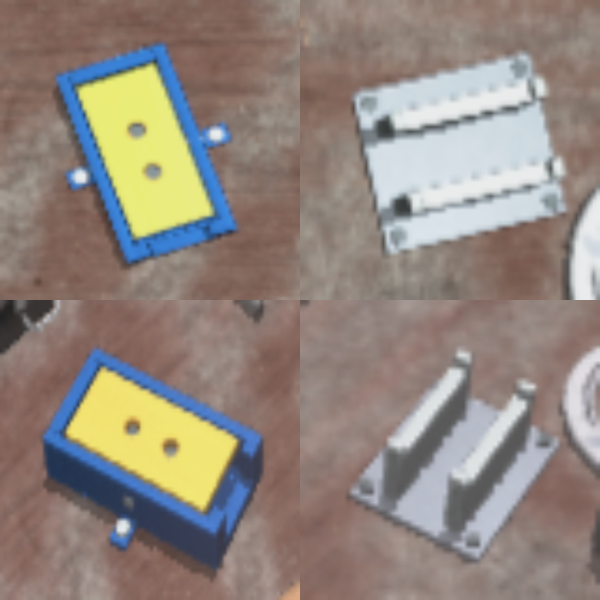

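The crops show the notch on the end nearest the robot, so holder +x points away at a yaw of about 18.7°, with its centre near (502.5, 127.4). The stand is at (494, -256), yaw about 11.8°, rails across.

```bash
cat >> h.py <<'E'
def to(p0,r0,p,rot):
    "tool-axes shift and turn (fractions of full scale) from pose 0 to pose; turn applied last"
    A=R.from_rotvec(r0)
    return np.round(A.inv().apply(np.subtract(p,p0))/75,3),np.round((A.inv()*rot).as_rotvec()/(np.pi/2),3)
def tool(yaw,tilt=0):
    "tool down, x at yaw (deg); tilt>0: fingers point forward along x (normal to plate raised at +x)"
    c=np.radians(yaw);B=R.from_matrix(np.array([[np.cos(c),np.sin(c),0],[np.sin(c),-np.cos(c),0],[0,0,-1.]]))
    return B*R.from_rotvec([0,tilt,0])
H=np.array([502.5,127.4]);HY=18.7;S=np.array([494,-256.]);SY=11.8
ux=lambda a:np.array([np.cos(np.radians(a)),np.sin(np.radians(a))])
E
python3 - <<'E'
from h import *
from station import bot
s=bot.observe();p,r=s["ee_pos"],s["orientation"]
print(tool(10,.3).as_matrix()[:,2])
a=np.array([420,-330,220]);t=tool(HY);b=np.r_[H-52*ux(HY),90]
print(to(p,r,a,t),to(a,t.as_rotvec(),b,t),b)
E
```

```text
[ 0.29103059  0.05131655 -0.95533649]
(array([ 4.062, -2.477,  0.143]), array([-0.001, -0.   , -0.018])) (array([ 2.304, -5.424,  1.733]), array([-0., -0.,  0.])) [453.24506556 110.72812449  90.        ]
```

Call:
{"fn": "carry_out", "kwargs": {
  "increments": [
    {"tx": 0.2,"ty": -0.12,"fingers": 0},
    {"tx": 0.4,"ty": -0.24,"fingers": 0},
    {"tx": 0.4,"ty": -0.24,"fingers": 0},
    {"tx": 0.4,"ty": -0.24,"fingers": 0},
    {"tx": 0.4,"ty": -0.25,"fingers": 0},
    {"tx": 0.4,"ty": -0.25,"fingers": 0},
    {"tx": 0.4,"ty": -0.25,"fingers": 0},
    {"tx": 0.4,"ty": -0.25,"fingers": 0},
    {"tx": 0.4,"ty": -0.25,"fingers": 0},
    {"tx": 0.4,"ty": -0.25,"fingers": 0},
    {"tx": 0.26,"ty": -0.14,"tz": 0.14,"wz": -0.018,"fingers": 0}
  ]
}}

```text
invalid input at $.increments[0]: expected keys tx, ty, tz, wx, wy, wz, fingers
```

Call:
{"fn": "carry_out", "kwargs": {
  "increments": [
    {"tx": 0.18,"ty": -0.42,"fingers": 0},
    {"tx": 0.18,"ty": -0.42,"fingers": 0},
    {"tx": 0.18,"ty": -0.42,"fingers": 0},
    {"tx": 0.18,"ty": -0.42,"fingers": 0},
    {"tx": 0.18,"ty": -0.42,"fingers": 0},
    {"tx": 0.18,"ty": -0.42,"fingers": 0},
    {"tx": 0.18,"ty": -0.42,"fingers": 0},
    {"tx": 0.18,"ty": -0.42,"fingers": 0},
    {"tx": 0.18,"ty": -0.42,"fingers": 0},
    {"tx": 0.18,"ty": -0.42,"fingers": 0},
    {"tx": 0.18,"ty": -0.42,"fingers": 0},
    {"tx": 0.18,"ty": -0.42,"fingers": 0}
  ]
}}

```text
invalid input at $.increments[0]: expected keys tx, ty, tz, wx, wy, wz, fingers
```

Run:
```python
from h import *
from station import bot
d=bot.get_image("wrist");cv2.imwrite("pics/w1.png",d["color"])
s=bot.observe();p,r=s["ee_pos"],s["orientation"];print(p,r,s["force"],s["gripper_width"])
t=tool(HY);b=np.r_[H-52*ux(HY),60]
print(to(p,r,b,t))
W=cloud(d);c=d["color"].astype(int);ok=d["z_map"]>0
print(rect(W[ok&(c[...,2]>c[...,0]+60)&(c[...,1]>130)&(W[...,2]>25)&(W[...,2]<50)]))
m=ok&(c[...,0]>c[...,2]+50)&(W[...,2]>30)&(W[...,2]<46);print(rect(W[m]),np.median(W[m][:,2]))
```

```text
[ 183.31299782 -597.12803346  230.52174825] [-3.10537033e+00 -4.65929744e-01  3.35906464e-04] [ 0.43622649 -0.21899643 -0.77237101] 85.34118663507536
(array([ 6.21 , -7.963,  2.285]), array([-0.001, -0.   , -0.018]))
(array([0., 0.]), array([0., 0.]), 0.0)
(array([0., 0.]), array([0., 0.]), 0.0) nan
  return _methods._mean(a, axis=axis, dtype=dtype,
  ret = ret.dtype.type(ret / rcount)
```

View pics/w1.png

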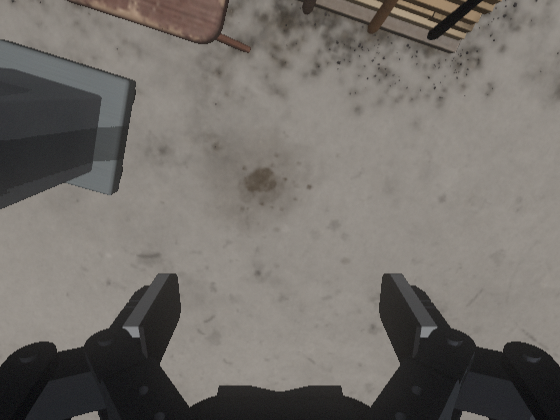

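The moves were refused because every row needs all seven keys; the wrist view still shows only floor and the open fingers. I'll resend with full rows.

Call:
{"fn": "carry_out", "kwargs": {
  "increments": [
    {"tx": 0.2,"ty": -0.12,"tz": 0,"wx": 0,"wy": 0,"wz": 0,"fingers": 0},
    {"tx": 0.4,"ty": -0.24,"tz": 0,"wx": 0,"wy": 0,"wz": 0,"fingers": 0},
    {"tx": 0.4,"ty": -0.24,"tz": 0,"wx": 0,"wy": 0,"wz": 0,"fingers": 0},
    {"tx": 0.4,"ty": -0.24,"tz": 0,"wx": 0,"wy": 0,"wz": 0,"fingers": 0},
    {"tx": 0.4,"ty": -0.25,"tz": 0,"wx": 0,"wy": 0,"wz": 0,"fingers": 0},
    {"tx": 0.4,"ty": -0.25,"tz": 0,"wx": 0,"wy": 0,"wz": 0,"fingers": 0},
    {"tx": 0.4,"ty": -0.25,"tz": 0,"wx": 0,"wy": 0,"wz": 0,"fingers": 0},
    {"tx": 0.4,"ty": -0.25,"tz": 0,"wx": 0,"wy": 0,"wz": 0,"fingers": 0},
    {"tx": 0.4,"ty": -0.25,"tz": 0,"wx": 0,"wy": 0,"wz": 0,"fingers": 0},
    {"tx": 0.4,"ty": -0.25,"tz": 0,"wx": 0,"wy": 0,"wz": 0,"fingers": 0},
    {"tx": 0.26,"ty": -0.14,"tz": 0.14,"wx": 0,"wy": 0,"wz": -0.018,"fingers": 0}
  ]
}}

```text
time_s: 1.07
ee_pos: [423.2, -327.0, 222.6]
orientation: [3.098, 0.515, 0.005]
force: [1.1, 0.3, 0.2]
gripper_width: -0.0
finger_force: 0.0
```

Call:
{"fn": "carry_out", "kwargs": {
  "increments": [
    {"tx": 0.18,"ty": -0.42,"tz": 0,"wx": 0,"wy": 0,"wz": 0,"fingers": 0},
    {"tx": 0.18,"ty": -0.42,"tz": 0,"wx": 0,"wy": 0,"wz": 0,"fingers": 0},
    {"tx": 0.18,"ty": -0.42,"tz": 0,"wx": 0,"wy": 0,"wz": 0,"fingers": 0},
    {"tx": 0.18,"ty": -0.42,"tz": 0,"wx": 0,"wy": 0,"wz": 0,"fingers": 0},
    {"tx": 0.18,"ty": -0.42,"tz": 0,"wx": 0,"wy": 0,"wz": 0,"fingers": 0},
    {"tx": 0.18,"ty": -0.42,"tz": 0,"wx": 0,"wy": 0,"wz": 0,"fingers": 0},
    {"tx": 0.18,"ty": -0.42,"tz": 0,"wx": 0,"wy": 0,"wz": 0,"fingers": 0},
    {"tx": 0.18,"ty": -0.42,"tz": 0,"wx": 0,"wy": 0,"wz": 0,"fingers": 0},
    {"tx": 0.18,"ty": -0.42,"tz": 0,"wx": 0,"wy": 0,"wz": 0,"fingers": 0},
    {"tx": 0.18,"ty": -0.42,"tz": 0,"wx": 0,"wy": 0,"wz": 0,"fingers": 0},
    {"tx": 0.18,"ty": -0.42,"tz": 0,"wx": 0,"wy": 0,"wz": 0,"fingers": 0},
    {"tx": 0.18,"ty": -0.42,"tz": 0,"wx": 0,"wy": 0,"wz": 0,"fingers": 0}
  ]
}}

```text
time_s: 2.07
ee_pos: [451.9, 81.2, 220.9]
orientation: [3.1, 0.51, 0.0]
force: [1.2, -0.3, -0.3]
gripper_width: 0.1
finger_force: 0.0
```

```bash
cat > m.py <<'E'
from h import *
from station import bot
def meas(n):
    d=bot.get_image("wrist");cv2.imwrite(f"pics/{n}.png",d["color"])
    s=bot.observe();print(s["time_s"],s["ee_pos"],s["orientation"],s["force"],s["gripper_width"])
    W=cloud(d);c=d["color"].astype(int);ok=d["z_map"]>0
    y=W[ok&(c[...,2]>c[...,0]+60)&(c[...,1]>130)&(W[...,2]>5)&(W[...,2]<140)]
    m=W[ok&(c[...,0]>c[...,2]+50)&(W[...,2]>30)&(W[...,2]<46)]
    if len(y)>3: print("plate",rect(y),len(y))
    if len(m)>3: print("holder",rect(m),np.median(m[:,2]))
    return s["ee_pos"],s["orientation"],y
E
python3 - <<'E'
from m import *
p,r,y=meas("w2")
print(to(p,r,np.r_[H-52*ux(HY),60],tool(HY)))
E
```

```text
2.1167 [451.59761371  88.9513177  221.22537338] [-3.09507997e+00 -5.21630352e-01 -2.55254932e-03] [-1.06452129  6.79928284  1.24605313] 0.15285035053505808
plate (array([441.6, 212.6]), array([245.1, 268.2]), 7.5) 10656
holder (array([475.7, 216. ]), array([160.8, 272.5]), 17.6) 37.543088023810185
(array([ 0.111, -0.262,  2.151]), array([-0.002, -0.001,  0.005]))
```

View pics/w2.png

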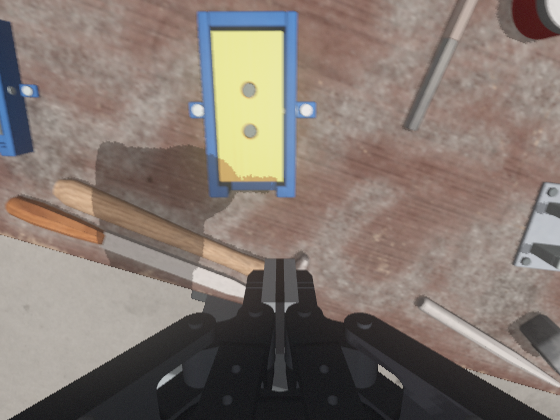

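The wrist view shows the whole holder (cols 197-298, rows 12-195), with the notch at the near end (250,188). The fingers are shut at (280,265). I'll close the last few centimetres and measure again, limited to the holder.

Call:
{"fn": "carry_out", "kwargs": {
  "increments": [
    {"tx": 0.11,"ty": -0.26,"tz": 0.3,"wx": 0,"wy": 0,"wz": 0.004,"fingers": 0},
    {"tx": 0,"ty": 0,"tz": 0.3,"wx": 0,"wy": 0,"wz": 0,"fingers": 0},
    {"tx": 0,"ty": 0,"tz": 0,"wx": 0,"wy": 0,"wz": 0,"fingers": 0},
    {"tx": 0,"ty": 0,"tz": 0,"wx": 0,"wy": 0,"wz": 0,"fingers": 0}
  ]
}}

```text
time_s: 2.45
ee_pos: [453.0, 100.2, 175.1]
orientation: [-3.101, -0.5, 0.005]
force: [-0.7, 0.3, -0.7]
gripper_width: 0.2
finger_force: 0.0
```

```bash
sed -i 's/    if len(y)>3/    y=y[np.linalg.norm(y[:,:2]-H,axis=1)<95];m=m[np.linalg.norm(m[:,:2]-H,axis=1)<95]\n    if len(y)>3/' m.py
python3 - <<'E'
from m import *
p,r,y=meas("w3")
print(to(p,r,np.r_[H-52*ux(HY),50],tool(HY)))
E
```

```text
2.5 [453.83452935 100.06449681 176.24897906] [ 3.10165243e+00  4.99105172e-01 -1.13609765e-03] [0.23277715 0.08479289 0.64733343] -0.08154586983936453
plate (array([503.4, 126.2]), array([130.3,  59.7]), 18.7) 12637
holder (array([503.1, 125.8]), array([160.8,  83.7]), 18.7) 37.57236067968449
(array([ 0.038, -0.137,  1.683]), array([-0.   ,  0.   , -0.005]))
```

Call:
{"fn": "carry_out", "kwargs": {
  "increments": [
    {"tx": 0.04,"ty": -0.13,"tz": 0.2,"wx": 0,"wy": 0,"wz": -0.005,"fingers": 0},
    {"tx": 0,"ty": 0,"tz": 0.4,"wx": 0,"wy": 0,"wz": 0,"fingers": 0},
    {"tx": 0,"ty": 0,"tz": 0.4,"wx": 0,"wy": 0,"wz": 0,"fingers": 0},
    {"tx": 0,"ty": 0,"tz": 0.4,"wx": 0,"wy": 0,"wz": 0,"fingers": 0},
    {"tx": 0,"ty": 0,"tz": 0.25,"wx": 0,"wy": 0,"wz": 0,"fingers": 0},
    {"tx": 0,"ty": 0,"tz": 0,"wx": 0,"wy": 0,"wz": 0,"fingers": 0},
    {"tx": 0,"ty": 0,"tz": 0,"wx": 0,"wy": 0,"wz": 0,"fingers": 0},
    {"tx": 0,"ty": 0,"tz": 0,"wx": 0,"wy": 0,"wz": 0,"fingers": 0}
  ]
}}

```text
time_s: 3.17
ee_pos: [455.3, 110.9, 54.1]
orientation: [3.1, 0.511, 0.004]
force: [0.3, -0.7, 0.2]
gripper_width: -0.3
finger_force: 0.0
```

```bash
sed -i 's/502.5,127.4/503.,126.5/' h.py
python3 - <<'E'
from m import *
s=bot.observe();p,r=s["ee_pos"],s["orientation"];print(p,s["force"])
print(to(p,r,np.r_[H-52*ux(HY),24],tool(HY)))
E
```

```text
[455.2685097  110.94854684  54.10545888] [ 0.30758215 -0.74800873  0.18093824]
(array([-0.025,  0.007,  0.401]), array([ 0.   , -0.002,  0.   ]))
```

Call:
{"fn": "carry_out", "kwargs": {
  "increments": [
    {"tx": -0.02,"ty": 0,"tz": 0.15,"wx": 0,"wy": 0,"wz": 0,"fingers": 0},
    {"tx": 0,"ty": 0,"tz": 0.05,"wx": 0,"wy": 0,"wz": 0,"fingers": 0},
    {"tx": 0,"ty": 0,"tz": 0.04,"wx": 0,"wy": 0,"wz": 0,"fingers": 0},
    {"tx": 0,"ty": 0,"tz": 0.04,"wx": 0,"wy": 0,"wz": 0,"fingers": 0},
    {"tx": 0,"ty": 0,"tz": 0.04,"wx": 0,"wy": 0,"wz": 0,"fingers": 0},
    {"tx": 0,"ty": 0,"tz": 0.03,"wx": 0,"wy": 0,"wz": 0,"fingers": 0},
    {"tx": 0,"ty": 0,"tz": 0,"wx": 0,"wy": 0,"wz": 0,"fingers": 0},
    {"tx": 0,"ty": 0,"tz": 0,"wx": 0,"wy": 0,"wz": 0,"fingers": 0}
  ]
}}

```text
time_s: 3.83
ee_pos: [452.6, 110.8, 25.9]
orientation: [-3.099, -0.513, -0.001]
force: [0.1, -0.3, -0.4]
gripper_width: -0.3
finger_force: 0.0
```

Call:
{"fn": "carry_out", "kwargs": {
  "increments": [
    {"tx": 0,"ty": 0,"tz": 0.02,"wx": 0,"wy": 0,"wz": 0,"fingers": 0},
    {"tx": 0,"ty": 0,"tz": 0.02,"wx": 0,"wy": 0,"wz": 0,"fingers": 0},
    {"tx": 0,"ty": 0,"tz": 0,"wx": 0,"wy": 0,"wz": 0,"fingers": 0},
    {"tx": 0,"ty": 0,"tz": 0,"wx": 0,"wy": 0,"wz": 0,"fingers": 0}
  ]
}}

```text
time_s: 4.17
ee_pos: [452.5, 110.8, 22.9]
orientation: [-3.099, -0.513, -0.001]
force: [-0.2, -0.8, 0.2]
gripper_width: -0.0
finger_force: 0.2
```

Run:
```python
from m import *
p,r,y=meas("w4")
A=np.c_[y[:,:2]-y[:,:2].mean(0),np.ones(len(y))]
k=np.linalg.lstsq(A,y[:,2],rcond=None)[0];print("slope",np.arctan(np.hypot(*k[:2])),np.degrees(np.arctan2(k[1],k[0])),y.mean(0))
```

```text
4.2167 [452.49067699 110.7524896   22.89309299] [-3.09914225e+00 -5.12635521e-01 -8.91215062e-04] [-0.48129957 -0.13477693 -0.35870947] 0.15577585775250652
plate (array([496.1, 122.6]), array([117.9,  62.7]), 18.8) 46750
holder (array([498.4, 124.3]), array([121.1,  83.9]), 18.6) 37.631669279031996
slope 0.3470960246441032 18.672099383886945 [514.40538677 129.89927834  43.09079974]
```

View pics/w4.png

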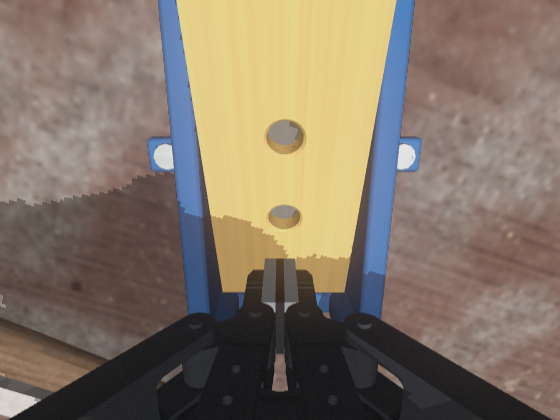

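The plate is tipped: the measured slope is 0.347 rad, with the near end at row 290 sunk in the notch. I'll press slightly further to the stop, then rise while opening the fingers.

Call:
{"fn": "carry_out", "kwargs": {
  "increments": [
    {"tx": 0,"ty": 0,"tz": 0.02,"wx": 0,"wy": 0,"wz": 0,"fingers": 0},
    {"tx": 0,"ty": 0,"tz": 0.015,"wx": 0,"wy": 0,"wz": 0,"fingers": 0},
    {"tx": 0,"ty": 0,"tz": 0,"wx": 0,"wy": 0,"wz": 0,"fingers": 0},
    {"tx": 0,"ty": 0,"tz": -0.1,"wx": 0,"wy": 0,"wz": 0,"fingers": 0},
    {"tx": 0,"ty": 0,"tz": -0.4,"wx": 0,"wy": 0,"wz": 0,"fingers": 0},
    {"tx": 0,"ty": 0,"tz": -0.4,"wx": 0,"wy": 0,"wz": 0,"fingers": 0},
    {"tx": 0,"ty": 0,"tz": -0.4,"wx": 0,"wy": 0,"wz": 0,"fingers": 1},
    {"tx": 0,"ty": 0,"tz": -0.4,"wx": 0,"wy": 0,"wz": 0,"fingers": 1},
    {"tx": 0,"ty": 0,"tz": -0.1,"wx": 0,"wy": 0,"wz": 0,"fingers": 1},
    {"tx": 0,"ty": 0,"tz": 0,"wx": 0,"wy": 0,"wz": 0,"fingers": 1},
    {"tx": 0,"ty": 0,"tz": 0,"wx": 0,"wy": 0,"wz": 0,"fingers": 1},
    {"tx": 0,"ty": 0,"tz": 0,"wx": 0,"wy": 0,"wz": 0,"fingers": 1}
  ]
}}

```text
time_s: 5.22
ee_pos: [451.3, 110.2, 153.8]
orientation: [-3.1, -0.512, 0.004]
force: [-0.7, 0.2, -0.4]
gripper_width: 72.3
finger_force: 0.0
```

```bash
cat >> m.py <<'E'
def fit(y):
    for _ in range(3):
        m=y.mean(0);n=np.linalg.svd((y-m)[::5],full_matrices=False)[2][2];n*=np.sign(n[2])
        y=y[np.abs((y-m)@n)<3]
    t=np.arccos(n[2]);e=np.array([n[0],n[1]])/-np.hypot(n[0],n[1])
    ex=np.r_[e*np.cos(t),np.sin(t)];ey=np.cross(n,ex)
    q=np.stack([(y-m)@ex,(y-m)@ey],1);lo,hi=np.percentile(q,[.3,99.7],axis=0)
    c=m+(lo+hi)[0]/2*ex+(lo+hi)[1]/2*ey-4*n
    print("slope",t,"yaw",np.degrees(np.arctan2(e[1],e[0])),"ext",hi-lo,"centre",c)
    return c,t,np.degrees(np.arctan2(e[1],e[0])),ex,n
E
python3 - <<'E'
from m import *
p,r,y=meas("w5")
c,t,yaw,ex,n=fit(y)
g=c+54*ex
print("grip pt",g)
T=tool(HY,t);z=T.as_matrix()[:,2];print(z,-n)
for tip in (60,8): print(g+tip*0, to(p,r,g+ (8-(tip-8))*z,T), (g+(8-(tip-8))*z))
E
```

```text
5.2667 [451.20755605 110.15548798 153.62150444] [-3.09937536 -0.51236024  0.0044004 ] [-0.6870951  -0.04509615 -0.4943898 ] 79.16799689355118
plate (array([498.2, 123.9]), array([126.1,  63.7]), 17.3) 13542
holder (array([502.9, 125.5]), array([161.4,  83.7]), 18.8) 37.56548511760093
slope 0.38058563668783657 yaw 18.599187389233805 ext [129.46440134  59.54099266] centre [499.41597435 124.84398326  33.11536184]
grip pt [546.93366183 140.83470162  53.1744322 ]
[ 0.35185477  0.11909627 -0.92844725] [ 0.35206378  0.11847699 -0.92844725]
[546.93366183 140.83470162  53.1744322 ] (array([1.124, 0.024, 0.792]), array([-0.001,  0.244,  0.001])) [531.45205193 135.59446577  94.02611127]
[546.93366183 140.83470162  53.1744322 ] (array([1.384, 0.024, 1.435]), array([-0.001,  0.244,  0.001])) [549.74849999 141.78747177  45.74685419]
```

Call:
{"fn": "carry_out", "kwargs": {
  "increments": [
    {"tx": 0.5,"ty": 0,"tz": 0,"wx": 0,"wy": 0,"wz": 0,"fingers": 1},
    {"tx": 0.5,"ty": 0.02,"tz": 0,"wx": 0,"wy": 0,"wz": 0,"fingers": 1},
    {"tx": 0,"ty": 0,"tz": 0,"wx": 0,"wy": 0.061,"wz": 0,"fingers": 1},
    {"tx": 0,"ty": 0,"tz": 0,"wx": 0,"wy": 0.061,"wz": 0,"fingers": 1},
    {"tx": 0,"ty": 0,"tz": 0,"wx": 0,"wy": 0.061,"wz": 0,"fingers": 1},
    {"tx": 0,"ty": 0,"tz": 0,"wx": 0,"wy": 0.061,"wz": 0,"fingers": 1},
    {"tx": 0,"ty": 0,"tz": 0,"wx": 0,"wy": 0,"wz": 0,"fingers": 1},
    {"tx": 0,"ty": 0,"tz": 0,"wx": 0,"wy": 0,"wz": 0,"fingers": 1},
    {"tx": 0,"ty": 0,"tz": 0,"wx": 0,"wy": 0,"wz": 0,"fingers": 1}
  ]
}}

```text
time_s: 6.02
ee_pos: [524.2, 133.2, 155.5]
orientation: [-2.985, -0.493, -0.577]
force: [0.1, 0.2, 1.1]
gripper_width: 85.8
finger_force: 0.0
```

Run:
```python
from m import *
p,r,y=meas("w6")
c,t,yaw,ex,n=fit(y)
g=np.array([546.9,140.8,53.2]);T=tool(18.7,.38);z=T.as_matrix()[:,2]
for b in(-30,12): print(to(p,r,g+b*z,T),g+b*z)
```

```text
6.0667 [524.84085386 133.65306434 156.0438052 ] [-2.98368354 -0.49329712 -0.5783735 ] [ 0.23709546  1.04222842 -0.07518857] 85.46425838589938
plate (array([498.4, 124.5]), array([123.2,  60. ]), 18.8) 10757
holder (array([503.9, 126. ]), array([157.7,  83.4]), 18.9) 37.65243879358107
slope 0.38028748459493367 yaw 18.823825524451454 ext [129.86677615  59.40542708] centre [499.32128874 124.78003001  33.14333555]
(array([-0.225,  0.005,  0.987]), array([-0.001, -0.002,  0.001])) [536.35980957 137.23234237  81.05993907]
(array([-0.226,  0.005,  1.547]), array([-0.001, -0.002,  0.001])) [551.11607617 142.22706305  42.05602437]
```

Call:
{"fn": "carry_out", "kwargs": {
  "increments": [
    {"tx": -0.225,"ty": 0.005,"tz": 0.2,"wx": 0,"wy": 0,"wz": 0,"fingers": 1},
    {"tx": 0,"ty": 0,"tz": 0.3,"wx": 0,"wy": 0,"wz": 0,"fingers": 1},
    {"tx": 0,"ty": 0,"tz": 0.3,"wx": 0,"wy": 0,"wz": 0,"fingers": 1},
    {"tx": 0,"ty": 0,"tz": 0.3,"wx": 0,"wy": 0,"wz": 0,"fingers": 1},
    {"tx": 0,"ty": 0,"tz": 0.2,"wx": 0,"wy": 0,"wz": 0,"fingers": 1},
    {"tx": 0,"ty": 0,"tz": 0.15,"wx": 0,"wy": 0,"wz": 0,"fingers": 1},
    {"tx": 0,"ty": 0,"tz": 0.09,"wx": 0,"wy": 0,"wz": 0,"fingers": 1},
    {"tx": 0,"ty": 0,"tz": 0,"wx": 0,"wy": 0,"wz": 0,"fingers": 1},
    {"tx": 0,"ty": 0,"tz": 0,"wx": 0,"wy": 0,"wz": 0,"fingers": 1},
    {"tx": 0,"ty": 0,"tz": 0,"wx": 0,"wy": 0,"wz": 0,"fingers": 1}
  ]
}}

```text
time_s: 6.9
ee_pos: [550.6, 142.1, 42.7]
orientation: [-2.984, -0.494, -0.58]
force: [0.1, 0.4, -0.4]
gripper_width: 85.3
finger_force: 0.0
```

Run:
```python
from m import *
p,r,y=meas("w7")
g=np.array([546.9,140.8,53.2]);T=tool(18.7,.38);z=T.as_matrix()[:,2]
print(to(p,r,g+12*z,T))
```

```text
6.95 [550.58341371 141.93833333  42.79559578] [-2.98372316 -0.49335356 -0.58100433] [-0.58252471 -0.91430202  0.27529029] 85.2018083628174
plate (array([527.4, 134.4]), array([63. , 60.4]), 18.6) 16653
holder (array([536. , 137.1]), array([90.3, 83.9]), 18.9) 37.67315597943447
(array([ 0.004, -0.001,  0.012]), array([-0.   , -0.003,  0.001]))
```

View pics/w7.png

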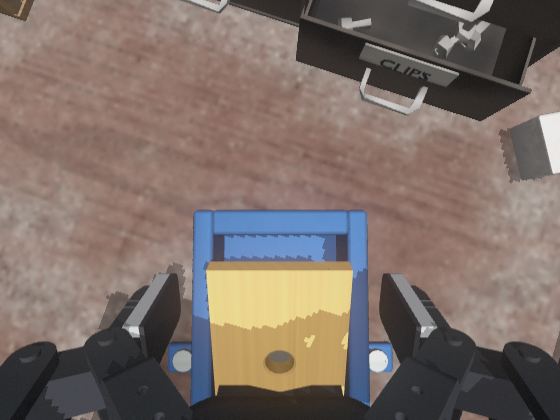

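The open fingers (pads at cols 165 and 395, about row 300) straddle the plate's raised end (cols 208-352, row 263). Closing now.

Call:
{"fn": "carry_out", "kwargs": {
  "increments": [
    {"tx": 0,"ty": 0,"tz": 0,"wx": 0,"wy": 0,"wz": 0,"fingers": 0.5},
    {"tx": 0,"ty": 0,"tz": 0,"wx": 0,"wy": 0,"wz": 0,"fingers": 0.3},
    {"tx": 0,"ty": 0,"tz": 0,"wx": 0,"wy": 0,"wz": 0,"fingers": 0},
    {"tx": 0,"ty": 0,"tz": 0,"wx": 0,"wy": 0,"wz": 0,"fingers": 0},
    {"tx": 0,"ty": 0,"tz": 0,"wx": 0,"wy": 0,"wz": 0,"fingers": 0},
    {"tx": 0,"ty": 0,"tz": 0,"wx": 0,"wy": 0,"wz": 0,"fingers": 0},
    {"tx": 0,"ty": 0,"tz": 0,"wx": 0,"wy": 0,"wz": 0,"fingers": 0},
    {"tx": 0,"ty": 0,"tz": 0,"wx": 0,"wy": 0,"wz": 0,"fingers": 0}
  ]
}}

```text
time_s: 7.62
ee_pos: [550.4, 141.7, 42.4]
orientation: [-2.984, -0.493, -0.581]
force: [-1.2, -0.6, 5.8]
gripper_width: 58.1
finger_force: 65.8
```

Run:
```python
from m import *
p,r,y=meas("w8");print(bot.observe()["finger_force"]);T=R.from_rotvec(r)
print(to(p,r,p+[0,0,75],T))
```

```text
7.6667 [550.40144566 141.69290785  42.3793795 ] [-2.98391888 -0.49308777 -0.58073336] [-1.98772977 -0.54711269  5.2574112 ] 58.098307868599974
plate (array([527.4, 133.9]), array([63.8, 60.2]), 18.4) 16601
holder (array([538.1, 137.7]), array([86.2, 83.5]), 18.7) 37.61995530673508
65.78367948532104
(array([ 0.375,  0.   , -0.927]), array([0., 0., 0.]))
```

View pics/w8.png

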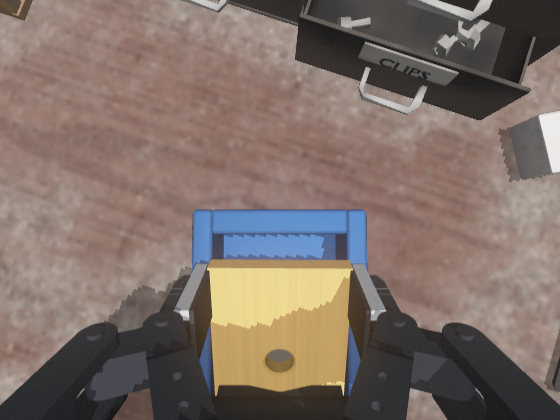

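Gripped at 66 N, with the pads flush on both plate sides. Lifting.

Call:
{"fn": "carry_out", "kwargs": {
  "increments": [
    {"tx": 0.03,"ty": 0,"tz": -0.075,"wx": 0,"wy": 0,"wz": 0,"fingers": 0},
    {"tx": 0.06,"ty": 0,"tz": -0.15,"wx": 0,"wy": 0,"wz": 0,"fingers": 0},
    {"tx": 0.075,"ty": 0,"tz": -0.185,"wx": 0,"wy": 0,"wz": 0,"fingers": 0},
    {"tx": 0.075,"ty": 0,"tz": -0.185,"wx": 0,"wy": 0,"wz": 0,"fingers": 0},
    {"tx": 0.075,"ty": 0,"tz": -0.185,"wx": 0,"wy": 0,"wz": 0,"fingers": 0},
    {"tx": 0.075,"ty": 0,"tz": -0.185,"wx": 0,"wy": 0,"wz": 0,"fingers": 0},
    {"tx": 0.075,"ty": 0,"tz": -0.185,"wx": 0,"wy": 0,"wz": 0,"fingers": 0},
    {"tx": 0.075,"ty": 0,"tz": -0.185,"wx": 0,"wy": 0,"wz": 0,"fingers": 0},
    {"tx": 0.06,"ty": 0,"tz": -0.15,"wx": 0,"wy": 0,"wz": 0,"fingers": 0},
    {"tx": 0.03,"ty": 0,"tz": -0.075,"wx": 0,"wy": 0,"wz": 0,"fingers": 0},
    {"tx": 0,"ty": 0,"tz": 0,"wx": 0,"wy": 0,"wz": 0,"fingers": 0},
    {"tx": 0,"ty": 0,"tz": 0,"wx": 0,"wy": 0,"wz": 0,"fingers": 0}
  ]
}}

```text
time_s: 8.67
ee_pos: [549.6, 141.6, 167.6]
orientation: [-2.984, -0.493, -0.578]
force: [0.1, -0.9, -2.8]
gripper_width: 57.9
finger_force: 65.1
```

```bash
cat >> m.py <<'E'
def held():
    "plate relative to the tool, from the visible part in the wrist picture (its far end edge and sides)"
    d=bot.get_image("wrist");s=bot.observe();p,r=s["ee_pos"],s["orientation"];A=R.from_rotvec(r)
    W=cloud(d);c=d["color"].astype(int);ok=d["z_map"]>0
    q=A.inv().apply((W-p).reshape(-1,3)).reshape(W.shape)
    y=q[ok&(c[...,2]>c[...,0]+60)&(c[...,1]>110)&(np.abs(q[...,0])<60)&(np.abs(q[...,1])<34)&(q[...,2]>-40)&(q[...,2]<25)]
    for _ in range(4):
        A_=np.c_[y[:,:2],np.ones(len(y))];k=np.linalg.lstsq(A_,y[:,2],rcond=None)[0];y=y[np.abs(A_@k-y[:,2])<2.]if len(y)>9 else y
    lo,hi=np.percentile(y,[.3,99.7],axis=0);a=y[:,0]>-40
    yawp=[];xs=np.arange(lo[0]+3,hi[0]-3,2)
    mid=[(y[np.abs(y[:,0]-x)<1.5][:,1].max()+y[np.abs(y[:,0]-x)<1.5][:,1].min())/2 for x in xs]
    pf=np.polyfit(xs,mid,1)
    print(s["time_s"],p,r,s["force"],s["gripper_width"],s["finger_force"])
    print("tool-frame plate: z=k.(x,y,1)",np.round(k,4),"x,y range",lo,hi,"midline",pf,len(y))
    return p,r
E
python3 - <<'E'
from m import *
held()
d=bot.get_image("top");cv2.imwrite("pics/t9.png",cv2.resize(d["color"][100:300,150:430],(784,560)))
E
```

```text
8.7167 [549.35842763 141.50943785 166.99693776] [-2.98450151 -0.49324461 -0.57684884] [-0.19501972  0.1034379  -2.38964675] 58.30092142351652 65.07162094116211
tool-frame plate: z=k.(x,y,1) [-4.00000e-03  3.00000e-04 -1.49002e+01] x,y range [-51.34692442 -29.8249622  -16.2365193 ] [ 12.17608083  29.56449339 -13.15500378] midline [0.00281981 0.00210515] 15814
```

Held firmly and flat in the tool frame: plate centre at tool x = -52.8, y = 0, z = -10.9. Next I level it and turn to the stand's yaw.

Call:
{"fn": "carry_out", "kwargs": {
  "increments": [
    {"tx": 0,"ty": 0,"tz": 0,"wx": 0,"wy": -0.04,"wz": 0,"fingers": 0},
    {"tx": 0,"ty": 0,"tz": 0,"wx": 0,"wy": -0.05,"wz": 0,"fingers": 0},
    {"tx": 0,"ty": 0,"tz": 0,"wx": 0,"wy": -0.05,"wz": 0,"fingers": 0},
    {"tx": 0,"ty": 0,"tz": 0,"wx": 0,"wy": -0.05,"wz": 0,"fingers": 0},
    {"tx": 0,"ty": 0,"tz": 0,"wx": 0,"wy": -0.051,"wz": 0,"fingers": 0},
    {"tx": 0,"ty": 0,"tz": 0,"wx": 0,"wy": 0,"wz": 0.038,"fingers": 0},
    {"tx": 0,"ty": 0,"tz": 0,"wx": 0,"wy": 0,"wz": 0.038,"fingers": 0},
    {"tx": 0,"ty": 0,"tz": 0,"wx": 0,"wy": 0,"wz": 0,"fingers": 0},
    {"tx": 0,"ty": 0,"tz": 0,"wx": 0,"wy": 0,"wz": 0,"fingers": 0}
  ]
}}

```text
time_s: 9.52
ee_pos: [549.6, 141.8, 166.9]
orientation: [-3.123, -0.33, -0.005]
force: [-0.6, 0.3, -1.7]
gripper_width: 58.2
finger_force: 65.0
```

Run:
```python
from m import *
p,r=held();print(to(p,r,np.r_[S+52.8*ux(SY),120],tool(SY)),np.r_[S+52.8*ux(SY),33.1])
```

```text
9.5667 [549.65105707 141.6682327  167.25696337] [-3.12328155 -0.32997073 -0.00578973] [ 0.28204296 -0.39287585 -1.62885573] 58.13373884883754 64.988933801651
tool-frame plate: z=k.(x,y,1) [-5.00000e-03  1.00000e-03 -1.39114e+01] x,y range [-51.8115154  -30.01313132 -15.346358  ] [ 11.38272653  29.4346381  -12.23400802] midline [ 0.00622586 -0.10996313] 15603
(array([-1.132,  5.034,  0.623]), array([-0.   , -0.002,  0.003])) [ 545.68419813 -245.20260846   33.1       ]
```

Call:
{"fn": "carry_out", "kwargs": {
  "increments": [
    {"tx": -0.05,"ty": 0.2,"tz": 0,"wx": 0,"wy": 0,"wz": 0,"fingers": 0},
    {"tx": -0.1,"ty": 0.46,"tz": 0,"wx": 0,"wy": 0,"wz": 0,"fingers": 0},
    {"tx": -0.1,"ty": 0.46,"tz": 0,"wx": 0,"wy": 0,"wz": 0,"fingers": 0},
    {"tx": -0.1,"ty": 0.46,"tz": 0,"wx": 0,"wy": 0,"wz": 0,"fingers": 0},
    {"tx": -0.1,"ty": 0.46,"tz": 0,"wx": 0,"wy": 0,"wz": 0,"fingers": 0},
    {"tx": -0.1,"ty": 0.46,"tz": 0,"wx": 0,"wy": 0,"wz": 0,"fingers": 0},
    {"tx": -0.1,"ty": 0.46,"tz": 0,"wx": 0,"wy": 0,"wz": 0,"fingers": 0},
    {"tx": -0.1,"ty": 0.46,"tz": 0,"wx": 0,"wy": 0,"wz": 0,"fingers": 0},
    {"tx": -0.1,"ty": 0.46,"tz": 0,"wx": 0,"wy": 0,"wz": 0,"fingers": 0},
    {"tx": -0.1,"ty": 0.46,"tz": 0,"wx": 0,"wy": 0,"wz": 0,"fingers": 0},
    {"tx": -0.1,"ty": 0.45,"tz": 0.1,"wx": 0,"wy": 0,"wz": 0,"fingers": 0},
    {"tx": -0.08,"ty": 0.24,"tz": 0.2,"wx": 0,"wy": 0,"wz": 0,"fingers": 0}
  ]
}}

```text
time_s: 10.57
ee_pos: [545.1, -250.9, 146.3]
orientation: [3.122, 0.321, 0.011]
force: [0.6, 0.4, -1.3]
gripper_width: 58.0
finger_force: 65.0
```

Call:
{"fn": "carry_out", "kwargs": {
  "increments": [
    {"tx": 0,"ty": 0,"tz": 0.1,"wx": 0,"wy": 0,"wz": 0,"fingers": 0},
    {"tx": 0,"ty": 0,"tz": 0,"wx": 0,"wy": 0,"wz": 0,"fingers": 0},
    {"tx": 0,"ty": 0,"tz": 0,"wx": 0,"wy": 0,"wz": 0,"fingers": 0},
    {"tx": 0,"ty": 0,"tz": 0,"wx": 0,"wy": 0,"wz": 0,"fingers": 0}
  ]
}}

```text
time_s: 10.9
ee_pos: [545.9, -243.0, 138.1]
orientation: [-3.123, -0.331, -0.009]
force: [0.1, 0.6, -1.6]
gripper_width: 58.1
finger_force: 65.0
```

Run:
```python
from m import *
p,r=held();print(to(p,r,np.r_[S+53.2*ux(SY),48],tool(SY)))
d=bot.get_image("wrist");cv2.imwrite("pics/w10.png",d["color"])
```

```text
10.95 [ 546.10171326 -243.15053016  138.3752355 ] [-3.12312551 -0.33118027 -0.0096382 ] [ 0.85669904  0.9765871  -2.53145877] 57.959049513182585 65.04467010498047
tool-frame plate: z=k.(x,y,1) [-4.90000e-03  1.00000e-03 -1.39702e+01] x,y range [-52.16164621 -30.00432067 -15.36817934] [ 11.27559942  29.32296303 -12.44036806] midline [ 0.00674846 -0.04918421] 15485
(array([-0.013,  0.026,  1.205]), array([-0.   , -0.004,  0.003]))
```

View pics/w10.png

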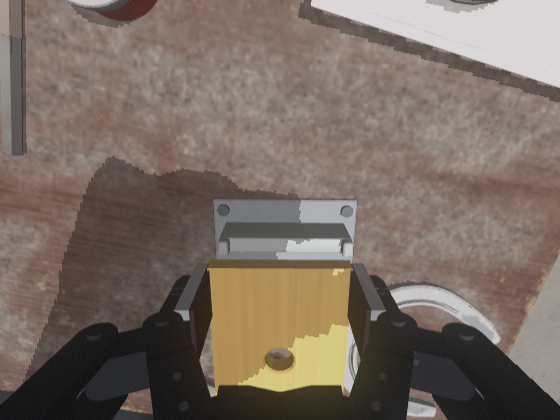

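The stand's base shows ahead of the plate (cols 213-357, rows 200-260), aligned with it and about 4 mm to the right. Descending.

Call:
{"fn": "carry_out", "kwargs": {
  "increments": [
    {"tx": -0.01,"ty": 0.035,"tz": 0.15,"wx": 0,"wy": -0.003,"wz": 0.003,"fingers": 0},
    {"tx": 0,"ty": 0,"tz": 0.25,"wx": 0,"wy": 0,"wz": 0,"fingers": 0},
    {"tx": 0,"ty": 0,"tz": 0.25,"wx": 0,"wy": 0,"wz": 0,"fingers": 0},
    {"tx": 0,"ty": 0,"tz": 0.25,"wx": 0,"wy": 0,"wz": 0,"fingers": 0},
    {"tx": 0,"ty": 0,"tz": 0.2,"wx": 0,"wy": 0,"wz": 0,"fingers": 0},
    {"tx": 0,"ty": 0,"tz": 0.1,"wx": 0,"wy": 0,"wz": 0,"fingers": 0},
    {"tx": 0,"ty": 0,"tz": 0.05,"wx": 0,"wy": 0,"wz": 0,"fingers": 0},
    {"tx": 0,"ty": 0,"tz": 0.05,"wx": 0,"wy": 0,"wz": 0,"fingers": 0},
    {"tx": 0,"ty": 0,"tz": 0,"wx": 0,"wy": 0,"wz": 0,"fingers": 0},
    {"tx": 0,"ty": 0,"tz": 0,"wx": 0,"wy": 0,"wz": 0,"fingers": 0}
  ]
}}

```text
time_s: 11.83
ee_pos: [545.6, -247.6, 40.6]
orientation: [-3.125, -0.319, -0.002]
force: [0.8, 0.5, -2.7]
gripper_width: 58.1
finger_force: 65.0
```

Run:
```python
from m import *
p,r=held();print(to(p,r,np.r_[S+53.2*ux(SY),34],tool(SY)))
```

```text
11.8833 [ 545.68884363 -247.68585994   40.75313223] [3.12516185e+00 3.19182398e-01 1.95182926e-03] [-0.27538536 -0.26898235 -2.19914475] 58.02860498202399 65.00690460205078
tool-frame plate: z=k.(x,y,1) [-5.30000e-03  7.00000e-04 -1.40563e+01] x,y range [-51.89748691 -30.01060306 -15.4364563 ] [ 11.41937103  29.35883756 -12.45071409] midline [ 0.00721104 -0.05774138] 15536
(array([ 0.012, -0.032,  0.09 ]), array([ 0.   , -0.001, -0.002]))
```

Call:
{"fn": "carry_out", "kwargs": {
  "increments": [
    {"tx": 0.01,"ty": -0.015,"tz": 0.03,"wx": 0,"wy": 0,"wz": 0,"fingers": 0},
    {"tx": 0,"ty": 0,"tz": 0.02,"wx": 0,"wy": 0,"wz": 0,"fingers": 0},
    {"tx": 0,"ty": 0,"tz": 0.02,"wx": 0,"wy": 0,"wz": 0,"fingers": 0},
    {"tx": 0,"ty": 0,"tz": 0.01,"wx": 0,"wy": 0,"wz": 0,"fingers": 0},
    {"tx": 0,"ty": 0,"tz": 0,"wx": 0,"wy": 0,"wz": 0,"fingers": 0},
    {"tx": 0,"ty": 0,"tz": 0,"wx": 0,"wy": 0,"wz": 0,"fingers": 0}
  ]
}}

```text
time_s: 12.38
ee_pos: [545.5, -246.2, 33.8]
orientation: [-3.125, -0.319, 0.0]
force: [0.9, -0.1, -1.8]
gripper_width: 58.1
finger_force: 65.1
```

Call:
{"fn": "carry_out", "kwargs": {
  "increments": [
    {"tx": 0,"ty": 0,"tz": 0.013,"wx": 0,"wy": 0,"wz": 0,"fingers": 0},
    {"tx": 0,"ty": 0,"tz": 0,"wx": 0,"wy": 0,"wz": 0,"fingers": 0},
    {"tx": 0,"ty": 0,"tz": 0,"wx": 0,"wy": 0,"wz": 0,"fingers": 0}
  ]
}}

```text
time_s: 12.63
ee_pos: [545.7, -246.3, 33.3]
orientation: [-3.125, -0.319, -0.0]
force: [-2.3, 0.5, 3.2]
gripper_width: 58.3
finger_force: 65.5
```

Contact made; the force has gone from -1.8 to +3.2 N. Releasing and rising.

Call:
{"fn": "carry_out", "kwargs": {
  "increments": [
    {"tx": 0,"ty": 0,"tz": 0,"wx": 0,"wy": 0,"wz": 0,"fingers": 0.85},
    {"tx": 0,"ty": 0,"tz": 0,"wx": 0,"wy": 0,"wz": 0,"fingers": 1},
    {"tx": 0,"ty": 0,"tz": 0,"wx": 0,"wy": 0,"wz": 0,"fingers": 1},
    {"tx": 0,"ty": 0,"tz": 0,"wx": 0,"wy": 0,"wz": 0,"fingers": 1},
    {"tx": 0,"ty": 0,"tz": 0,"wx": 0,"wy": 0,"wz": 0,"fingers": 1},
    {"tx": 0,"ty": 0,"tz": -0.1,"wx": 0,"wy": 0,"wz": 0,"fingers": 1},
    {"tx": 0,"ty": 0,"tz": -0.3,"wx": 0,"wy": 0,"wz": 0,"fingers": 1},
    {"tx": 0,"ty": 0,"tz": -0.4,"wx": 0,"wy": 0,"wz": 0,"fingers": 1},
    {"tx": -0.3,"ty": 0,"tz": -0.4,"wx": 0,"wy": 0,"wz": 0,"fingers": 1},
    {"tx": -0.4,"ty": 0,"tz": -0.4,"wx": 0,"wy": 0,"wz": 0,"fingers": 1},
    {"tx": -0.4,"ty": 0,"tz": 0,"wx": 0,"wy": 0,"wz": 0,"fingers": 1},
    {"tx": 0,"ty": 0,"tz": 0,"wx": 0,"wy": 0,"wz": 0,"fingers": 1}
  ]
}}

```text
time_s: 13.63
ee_pos: [461.6, -265.9, 154.7]
orientation: [3.123, 0.312, -0.0]
force: [0.5, -1.3, -0.9]
gripper_width: 85.3
finger_force: 0.0
```

Run:
```python
from m import *
import m
m.H[:]=S
p,r,y=meas("w11");fit(y)
d=bot.get_image("wrist");W=cloud(d);c=d["color"].astype(int)
k=(np.linalg.norm(W[...,:2]-S,axis=-1)<90)&(W[...,2]>2.5)&(W[...,2]<11)&(d["z_map"]>0)
print("base",rect(W[k]))
```

```text
13.6833 [ 463.16589662 -264.84895166  153.84643614] [3.12382515e+00 3.12793339e-01 4.26148082e-05] [-0.07453529  0.29726674  0.72909833] 85.1868907577495
plate (array([ 493.2, -256.8]), array([129.1,  60.2]), 11.4) 14374
slope 0.0005054177229904163 yaw -62.232178046957515 ext [ 86.70173605 134.09308701] centre [ 493.67258424 -256.91194128   43.6577731 ]
base (array([ 488.6, -270.5]), array([116.1, 142. ]), 11.4)
```

View pics/w11.png

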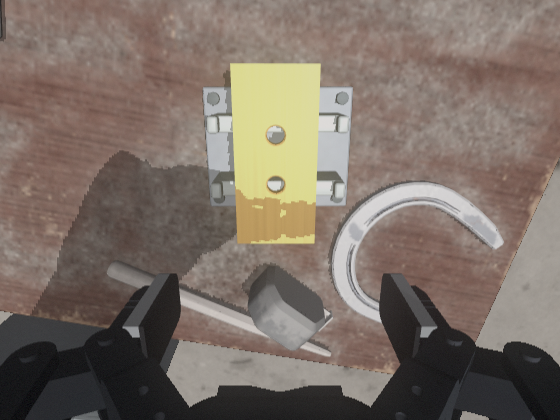

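The plate lies flat across both rails between the lugs (plate cols 232-320, rows 64-243; stand centre about col 278). It is level, at z = 43.7, within about 1 mm of the stand's middle. The gripper is clear, so I'm handing in.

```bash
python3 -c "
from station import bot
print(bot.close_job())"
```

```text
the job is handed in; nothing more can be done
None
```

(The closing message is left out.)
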